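# Set and lock the patty press's thickness stop

### The job

The patty press is shut on its gauge puck: turn its black-headed stop bolt clockwise until the foot just bears on the anvil below, by feel, to about 0.3 N m. Then run the red jam nut down against the boss and snug it to about 0.5 N m to lock the stop, without shifting the bolt or forcing either plastic thread (a thread strips from about 0.7 N m at the bolt, 1 N m at the nut). Let go and leave the other things on the shelf as they are.

Things in the scene. Friction and masses are not known exactly. Their poses are not given: they have to be found in the camera images.
- press: cast patty press, fixed to the shelf, shut on its 20 mm gauge puck and latched. Origin on the shelf, straight below the stop bolt's axis. Its +y axis points along the arm to the plates (124 mm across, centred 110 mm away) and the hinge (225 mm away); its black handle runs out along -y at 62 mm height to 175 mm. Around the boss, within 100 mm, nothing of the press stands higher than 82 mm over the shelf
- anvil_top (a point): steel anvil pillar on the press's base, straight below the stop bolt, 30 mm across; the point is the centre of its flat top, on which the bolt's foot has to bear, 36 mm above the shelf
- boss_top (a point): centre of the flat top of the fixed threaded boss on the press's arm, 32 mm across, 94 mm above the shelf, 24 mm above the arm: the seat of the jam nut. The stop bolt runs vertically through it
- stop_bolt: vertical plastic stop bolt, 20 mm across, right-hand thread, 4 mm a turn: clockwise from above it goes down through the boss. Origin at the centre of its foot, 0.5 to 1.3 mm above the anvil at the start. Its stiff thread takes about 0.10 N m to turn while free and stays where it is left. Once the foot bears on the anvil the torque jumps to 0.15 N m, then climbs 0.1 N m in 2 degrees (when turning stops it may read up to 0.15 less)
- bolt_head (a point): centre of the stop bolt's round knurled black head, 28 mm across and 14 mm high (a white index bar on top). Its underside is 15 to 18 mm above the top of the jam nut at the start
- jam_nut: round knurled red plastic jam nut on the stop bolt, above the boss, 40 mm across, 14 mm high. Origin at the centre of its underside, 1 to 2.3 mm above the boss at the start. It runs down clockwise, 4 mm a turn, with 0.04 N m of drag, and stays put while the bolt is turned. Once it bears on the boss the torque jumps to 0.2 N m, then climbs 0.1 N m in 2 degrees (at a stop it may read up to 0.2 less); it stays tight when let go
- nut_center (a point): centre of the jam nut, half-way up. The top of the bolt's head stands 36 to 39 mm above this point
- shaker: tall green glass shaker with a steel screw-top lid, 64 mm across, 188 mm tall; origin at the centre of its underside
- scraper: black plastic grill scraper lying flat near the press, 195 mm long, blade 100 mm wide; origin on the shelf under it
- basting_cup: stainless basting cup, 68 mm across, 58 mm tall, with a rod handle sticking out 90 mm; origin at the centre of its underside
- skewer_block: wooden block 70 x 110 x 60 mm with skewers standing in it, 165 mm tall in all; origin at the centre of its underside
- ash_bucket: tiny steel ash bucket with a hinged lid, 100 mm across, 125 mm tall; origin at the centre of its underside
- brush: basting brush lying flat, 240 mm long; origin on the shelf under its middle
- salt_jar: glass jar with a steel cap, 68 mm across, 85 mm tall; origin at the centre of its underside

How it is judged (in metres and radians):
On the way, in this order (a step that is already met when the one before it is completed fails the run):
1. the stop bolt's foot bears on the anvil, turned home with at least about 0.2 N m (the plastic thread winds up by more than 0.0125 rad past its seat) (z of stop_bolt in the frame of anvil_top below 0.0003 m and value of joint stop_bolt above 0.0125 rad), for 0.1 s.
2. the jam nut is down on the boss and snugged with at least about 0.3 N m (wound up by more than 0.035 rad past its seat) (z of jam_nut in the frame of boss_top below 0.0003 m and value of joint jam_nut above 0.035 rad), for 0.1 s.
At the end, for the whole second after the job is handed in: The jam nut is down on the boss (within 0.3 mm) and still tight (wound up by more than 0.03 rad), the stop bolt's foot is still down on the anvil (within 0.3 mm), and both are let go and at rest (z of jam_nut in the frame of boss_top below 0.0003 m and value of joint jam_nut above 0.03 rad and z of stop_bolt in the frame of anvil_top below 0.0003 m and angular speed of each of jam_nut, stop_bolt below 0.05 rad/s); the robot touches nothing.
It fails at once if the stop bolt is forced home with more than about 0.7 N m (wound up past 0.2 rad) (value of joint stop_bolt above 0.2 rad).
It fails at once if the jam nut is over-tightened with more than about 1.1 N m (wound up past 0.3 rad) (value of joint jam_nut above 0.3 rad).
It fails at once if another thing on the shelf is moved more than 30 mm (distance of any of shaker, scraper, basting_cup, skewer_block, ash_bucket, brush, salt_jar from where it was at the start of the episode above 0.03 m).
It also fails if it takes over 72 s, if anything falls off the work surface, if the arm or the gripper's body presses on something with over 40 N, if the wrist force passes 120 N, or if a joint passes its speed limit or range.

### The arm

A 7-joint arm with a two-finger parallel gripper is mounted at the origin on the work surface. World frame = base frame: x ahead of the robot, y to its left, z up, the work surface at z = 0. Lengths are in mm, angles in rad, forces in N, time in s.
With the tool pointing down it reaches from about 425 to 825 mm from the base axis. Payload 3.6 kg.
Tool frame: the origin (TCP) lies midway between the tips of the shut fingers; the grasp point (between the pads) lies 19 mm behind it; z points along the fingers, y is the direction in which the jaws open and shut (so a half turn about z gives the same grasp; the last joint's range is limited). The gripper opens to 85 mm and grips with 20 to 120 N. Pads are 22 mm wide; open, the fingers measure 114 mm over their backs; the gripper's body (76 mm by 85 mm) begins 54 mm behind the grasp point. The pads swing forward as they close: fully open they stand 13 mm farther back than shut.
Start: joints at [-1.317, 0.615, -0.013, 1.423, 0.008, 1.103, -0.04], TCP at [179.471, 624.7, 191.997] pointing down, gripper open.
Joint ranges: [-3.12, 3.12], [-0.3, 2.06], [-1.34, 1.32], [0.26, 2.42], [-1.36, 4.5], [0.01, 1.98], [-2.84, 2.84]. Speed limits (rad/s): [2.79, 2.79, 3.14, 3.14, 3.14, 3.14, 3.14].

### API

Orientations are given as a unit quaternion [x, y, z, w].
In Python, from cell import telemetry, capture, workorder gives the robot as it stands.
- The arm moves only by the tool jog_arm, never from a script. Its argument "commands" is a list that holds one entry, the list of rows, each a list of 7 numbers: the shift along the tool's x, y, z in m, then the turn, a rotation vector about the tool's x, y, z in rad, then the opening, from 0 (shut) to 1 (fully open). A call has 1 to 12 rows; each row is the pose to reach, as a shift and turn from the pose measured when the call began, along the tool's axes at that moment; what a row does not reach only later rows make up. A row lasts 1/8 s, in which the tool goes at most 62.5 mm and 10.7 degrees, less where a joint would pass 70% of its speed; a pose out of reach is approached as far as the arm can. A call with a gripper value outside its range is refused whole. The fingers move at their own pace and stop on an object; "grip_force" is the grip in N (left out, the last holds). Time passes only in rows, so rows that repeat a pose let the fingers close. It gives the time, the measured TCP pose, the force and the opening at its end, in the units of the state.
- telemetry.read_state(): the state, without advancing time (a new reading comes with each control period).
- capture(name): name is "scene" or "top" or "wrist"; returns a dict with "img" (480x640x3 uint8, blue, green, red), "z_map" (480x640 float32, mm along the optical axis (not along the pixel's ray), 0 where there is no reading), "fovy" (degrees; the focal length in pixels is half the picture's height over the tangent of half this angle, whatever the lens; pixels are square), "cx", "cy" (the principal point, pixels), "extrinsics" (4x4, takes a point from camera to world coordinates). Camera axes: x right, y up, looking along -z (the intrinsics and any distortion apply to the point x, -y, -z); pixel columns grow to the right and rows downward; lengths in mm; the calibration is good to about 2 mm. A picture is of the moment at which its call begins.
- workorder.close_job(): hands the job in, once; it reports no verdict.
The state is a dict: "time_s": time; "qpos": joint angles; "joint_velocities": joint speeds; "tau": joint torques, N m; "eef_pos": TCP position; "orientation": TCP orientation; "contact_force": force on the tool from outside, world axes, zero at the start; "moment": the same for the moment, N m; "gripper_width": finger opening in mm.
Only numpy, scipy, OpenCV 4.12 (cv2) and the standard library are available. Lean on these libraries where they do the work, as an engineer would, in place of code of your own. Each camera call takes 0.05 s, during which the arm holds its last target. There are 200 camera calls.

## Working session

There is one attempt and no reset: what is moved stays moved. The work goes in short steps, Python scripts to look and compute and a tool call to move; the robot and the scene stay as the last step left them, time stands still between calls to the robot, and variables do not carry over. Pictures are saved under pics/ and viewed, about 8 in all and at most 12, crops included, and the job is handed in when it is done.

Besides the shell and the picture viewer there is one more tool, called after "Request:" by a JSON object that holds its "method" and its "body", one argument or row to a line. jog_arm: Moves the arm, as the interface text tells. Its arguments: {"type":"object","properties":{"commands":{"type":"array","items":{"type":"array","items":{"type":"array","items":{"type":"number"}}}},"grip_force":{"type":"number"}},"required":["commands"]}

```bash
mkdir -p pics; ls
cat > h.py <<'E'
import numpy as np,cv2
from cell import telemetry,capture,workorder
def save(c,n): cv2.imwrite('pics/'+n+'.png',c['img'])
def pts(c):
    z=c['z_map'];h,w=z.shape;f=h/2/np.tan(np.radians(c['fovy'])/2)
    v,u=np.mgrid[:h,:w];P=np.stack([(u-c['cx'])/f*z,-(v-c['cy'])/f*z,-z,np.ones_like(z)],-1)
    W=(P@np.array(c['extrinsics']).T)[...,:3];W[z==0]=np.nan;return W
E
python3 - <<'E'
from h import *
s=telemetry.read_state();print({k:np.round(v,3).tolist() for k,v in s.items()})
for n in('scene','top'):
    c=capture(n);save(c,n+'1');print(n,c['fovy'],c['cx'],c['cy'],np.round(c['extrinsics'],3).tolist(),[k for k in c])
    W=pts(c);hsv=cv2.cvtColor(c['img'],cv2.COLOR_BGR2HSV)
    m=((hsv[...,0]<8)|(hsv[...,0]>172))&(hsv[...,1]>140)&(hsv[...,2]>60)
    k,l,st,ce=cv2.connectedComponentsWithStats(m.astype(np.uint8))
    for i in range(1,k):
        if st[i,4]>60: print(st[i],ce[i],np.nanmedian(W[l==i],0),np.nanpercentile(W[l==i],[2,98],axis=0).tolist())
E
```

```text
pics
{'time_s': 0.0, 'qpos': [-1.317, 0.616, -0.013, 1.425, 0.008, 1.103, -0.04], 'joint_velocities': [-0.001, -0.001, -0.0, -0.001, -0.001, 0.001, -0.0], 'tau': [0.0, -46.922, 0.259, -17.103, 0.01, 0.01, 0.0], 'eef_pos': [179.283, 623.886, 190.81], 'orientation': [0.139, 0.99, -0.001, -0.0], 'contact_force': [0.175, 0.162, 0.281], 'moment': [-0.007, 0.037, 0.045], 'gripper_width': 85.404}
scene 47.82720328301392 326.61034873240675 237.44680162591075 [[0.106, -0.751, 0.651, 1510.453], [0.994, 0.09, -0.058, -80.636], [-0.015, 0.654, 0.757, 1277.26], [0.0, 0.0, 0.0, 1.0]] ['img', 'z_map', 'fovy', 'cx', 'cy', 'extrinsics']
[ 70   0  32  11 110] [86.44545455  4.15454545] [-2467.63601152 -1424.57712458  -541.3349816 ] [[-2511.2417651899764, -1526.072339732005, -589.00285471854], [-2430.1333652581334, -1320.8663283768435, -513.9026085991163]]
[107   0  19  10  65] [115.15384615   3.63076923] [-2465.27218694 -1228.00735925  -553.2935585 ] [[-2503.787534306382, -1286.0282730240274, -582.2505781457154], [-2410.6846787662603, -1153.0307471446295, -521.0873479518988]]
[504   0  51  23 429] [530
[... 1194 characters left out ...]
50401909, 225.7234735313788, 171.5583142578976]]
top 44.54615985822139 329.8531444290009 235.9937391967151 [[-0.008, 0.98, -0.2, 211.53], [-1.0, -0.009, -0.003, 12.793], [-0.005, 0.2, 0.98, 1533.955], [0.0, 0.0, 0.0, 1.0]] ['img', 'z_map', 'fovy', 'cx', 'cy', 'extrinsics']
[247  86  17  22 178] [253.69101124  99.56741573] [854.83286862 210.95921206 128.60913825] [[839.7919137835685, 190.4372474160753, 117.43891885675276], [881.9294031049564, 228.54918390090336, 178.5843304504389]]
[558 141  20  19 306] [567.46078431 150.19281046] [ 725.11526459 -597.05603606   94.05398652] [[702.7089162012775, -622.0341890407823, 87.65016404924157], [748.6883623245261, -573.452265982014, 100.65196668280034]]
```

View pics/scene1.png

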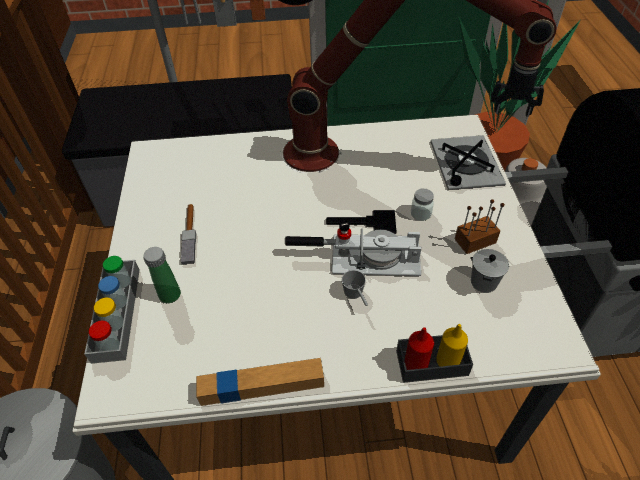

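View pics/top1.png

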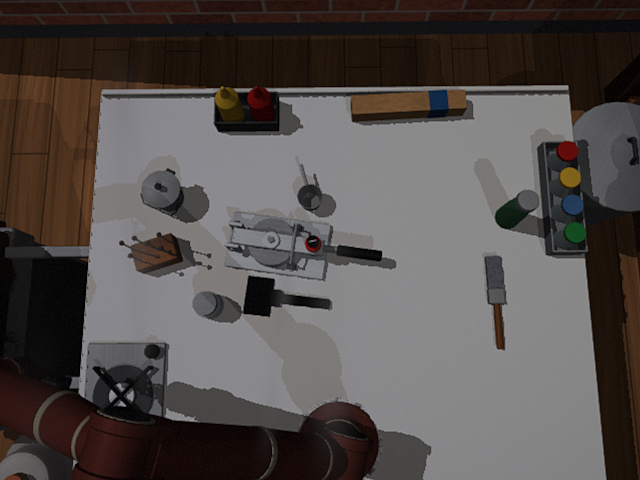

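The scene view shows the press with the red nut and black head at (344,234), and its handle running left, toward −y. The top view has the head at about (313,243), the scraper below it (nearer the robot) and the basting cup above.

Run:
```python
from h import *
from scipy.spatial.transform import Rotation as R
c=capture('top');W=pts(c)
cv2.imwrite('pics/crop1.png',cv2.resize(c['img'][200:300,220:400],None,fx=4,fy=4,interpolation=cv2.INTER_CUBIC))
# height-based head: points z>125 near
m=(np.abs(W[...,0]-500)<60)&(np.abs(W[...,1]-40)<60)
for lo,hi in((130,160),(98,125)):
    q=W[m&(W[...,2]>lo)&(W[...,2]<hi)];print(lo,len(q),np.median(q,0),q.min(0),q.max(0))
def ray(c,u,v,z):
    f=240/np.tan(np.radians(c['fovy'])/2);E=np.array(c['extrinsics']);d=E[:3,:3]@[(u-c['cx'])/f,-(v-c['cy'])/f,-1];o=E[:3,3];return o+d*(z-o[2])/d[2]
print(ray(c,313,243,140))
print(R.from_quat(telemetry.read_state()['orientation']).as_matrix())
```

```text
130 112 [485.30735994  60.57243846 140.09488134] [471.22447163  48.33843689 131.88872204] [499.09753761  72.92963191 147.61431   ]
98 104 [476.72223866  57.92668404 109.10532893] [465.83547949  41.69623919  99.14370431] [504.34710219  79.26688486 117.70259423]
[478.56712319  58.14745805 140.        ]
[[-9.61117190e-01  2.76140325e-01 -5.16927085e-04]
 [ 2.76140805e-01  9.61115203e-01 -1.95508923e-03]
 [-4.30524949e-05 -2.02181453e-03 -9.99997955e-01]]
```

View pics/crop1.png

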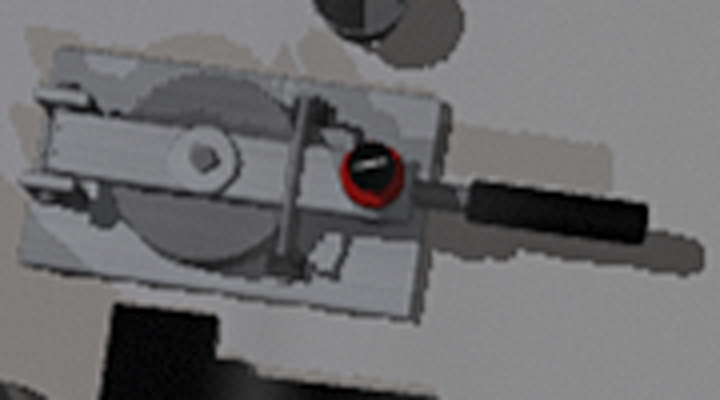

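The crop shows the black head with its white bar at crop (372,166), the red nut below it, and the latch bar about 43 mm away toward +y. Depth puts the head near (485, 60, 141). I'll move above it.

Request:
{"method": "jog_arm", "body": {
  "commands": [
    [[0,0,-0.06,0,0,0,1],[-0.45,-0.457,-0.06,0,0,0,1],[-0.45,-0.457,-0.06,0,0,0,1],[-0.45,-0.457,-0.06,0,0,0,1],[-0.45,-0.457,-0.06,0,0,0,1],[-0.45,-0.457,-0.06,0,0,0,1],[-0.45,-0.457,-0.06,0,0,0,1],[-0.45,-0.457,-0.06,0,0,0,1],[-0.45,-0.457,-0.06,0,0,0,1],[-0.45,-0.457,-0.06,0,0,0,1],[-0.45,-0.457,-0.06,0,0,0,1],[-0.45,-0.457,-0.06,0,0,0,1]]
  ]
}}

```text
time_s: 1.65
eef_pos: [486.9, 55.5, 251.9]
orientation: [0.144, 0.99, -0.002, 0.0]
contact_force: [0.1, 0.2, 0.1]
gripper_width: 85.4
```

Request:
{"method": "jog_arm", "body": {
  "commands": [
    [[0,0,0,0,0,0,1],[0,0,0,0,0,0.18,1],[0,0,0,0,0,0.18,1]]
  ]
}}

```text
time_s: 2.02
eef_pos: [486.1, 57.7, 251.7]
orientation: [0.229, 0.973, -0.002, -0.0]
contact_force: [-0.6, 0.3, 0.1]
gripper_width: 85.3
```

Run:
```python
from h import *
s=telemetry.read_state();print({k:np.round(v,3).tolist() for k,v in s.items()})
c=capture('wrist');save(c,'w1');W=pts(c);print(np.round(c['extrinsics'],3).tolist(),c['fovy'])
m=(np.abs(W[...,0]-490)<60)&(np.abs(W[...,1]-50)<60)
for lo,hi in((130,160),(98,125)):
    q=W[m&(W[...,2]>lo)&(W[...,2]<hi)];print(lo,len(q),np.median(q,0),q.min(0),q.max(0)) if len(q) else 0
```

```text
{'time_s': 2.025, 'qpos': [-0.342, 0.31, 0.239, 1.785, -0.079, 1.057, 1.033], 'joint_velocities': [0.008, -0.002, -0.006, -0.003, 0.007, -0.003, 0.046], 'tau': [0.253, -31.67, 1.822, -16.652, 0.024, 0.002, -0.272], 'eef_pos': [486.083, 57.701, 251.741], 'orientation': [0.229, 0.973, -0.002, -0.0], 'contact_force': [-0.625, 0.331, 0.1], 'moment': [0.038, 0.036, -0.044], 'gripper_width': 85.313}
[[0.446, -0.863, -0.238, 425.417], [0.895, 0.429, 0.123, 87.962], [-0.004, -0.268, 0.963, 434.068], [0.0, 0.0, 0.0, 1.0]] 59.84145431918486
130 1247 [485.20195887  58.77039284 140.27537037] [471.84990514  44.16319757 130.00699568] [500.45595156  72.67914739 142.88605223]
98 870 [475.57135012  65.55971224 110.0812079 ] [465.82448064  38.05431936  98.00079638] [505.28655214  78.72115418 112.3277134 ]
```

View pics/w1.png

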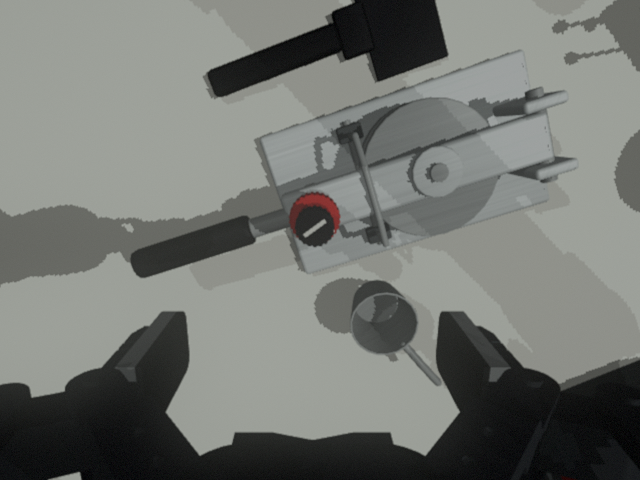

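The wrist view shows the head at (315,225) with nut around it. The press lies clear of the fingers, and the head's centre is at about (486, 58.5), almost under the TCP. Clockwise decreases joint 7, now at 1.03, so there is room for the whole bolt turn.

Request:
{"method": "jog_arm", "body": {
  "commands": [
    [[0,0.001,0.05,0,0,0,1],[0,0.001,0.09,0,0,0,1],[0,0.001,0.115,0,0,0,1],[0,0.001,0.13,0,0,0,1],[0,0.001,0.1375,0,0,0,1],[0,0.001,0.1375,0,0,0,1]]
  ],
  "grip_force": 40
}}

```text
time_s: 2.82
eef_pos: [486.3, 58.6, 114.2]
orientation: [0.228, 0.974, -0.002, -0.0]
contact_force: [0.2, -0.2, -0.4]
gripper_width: 85.4
```

Request:
{"method": "jog_arm", "body": {
  "commands": [
    [[0,0,0,0,0,0,0.5],[0,0,0,0,0,0,0.42],[0,0,0,0,0,0,0.42],[0,0,0,0,0,0,0.42],[0,0,0,0,0,0,0.42]]
  ]
}}

```text
time_s: 3.45
eef_pos: [486.3, 58.5, 114.3]
orientation: [0.228, 0.974, -0.002, -0.0]
contact_force: [0.2, 0.4, 0.1]
gripper_width: 35.8
```

```bash
cat > s.py <<'E'
from h import *
from scipy.spatial.transform import Rotation as R
s=telemetry.read_state()
az=np.degrees(np.arctan2(*R.from_quat(s['orientation']).as_matrix()[[1,0],0]))
print('t',s['time_s'],'q',np.round(s['qpos'],3),'tau7 %.3f'%s['tau'][6],'F',np.round(s['contact_force'],1),'M',np.round(s['moment'],3),'p',np.round(s['eef_pos'],1),'az %.2f'%az,'w',s['gripper_width'])
E
python3 s.py; python3 -c "
from h import *
c=capture('wrist');save(c,'w2')"; python3 s.py
```

```text
t 3.45 q [-0.306  0.48   0.201  1.976 -0.138  0.7    1.09 ] tau7 0.000 F [0.2 0.4 0.1] M [ 0.012  0.006 -0.024] p [486.3  58.5 114.3] az 153.66 w 35.83684605499978
t 3.5 q [-0.306  0.48   0.201  1.976 -0.138  0.7    1.09 ] tau7 0.000 F [-0.6  0.4  0.3] M [ 0.013 -0.01   0.012] p [486.3  58.5 114.2] az 153.66 w 35.804448359773495
```

View pics/w2.png

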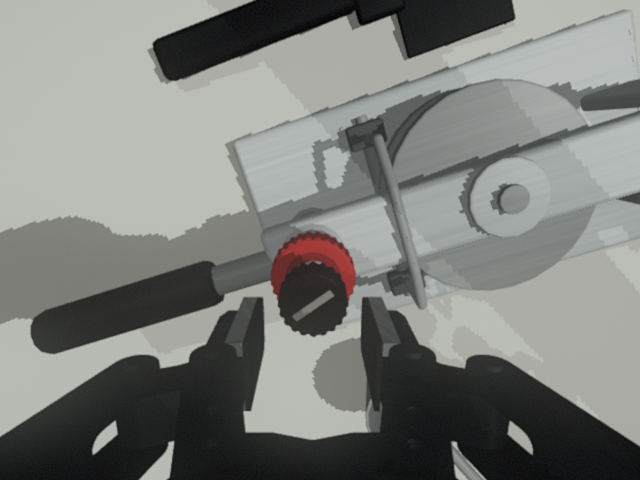

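The wrist view shows the head at (313,298), centred sideways between the fingers. I'll check the fore-aft centring by depth.

Run:
```python
from h import *
c=capture('wrist');W=pts(c);E=np.array(c['extrinsics']);f=240/np.tan(np.radians(c['fovy'])/2)
m=(np.hypot(W[...,0]-486,W[...,1]-58)<30)&(W[...,2]>137)&(W[...,2]<144)
v,u=np.nonzero(m);k,l,st,ce=cv2.connectedComponentsWithStats(m.astype(np.uint8));print(st[1:],ce[1:])
i=1+st[1:,4].argmax();q=W[l==i];print(len(q),q.mean(0),q.min(0),q.max(0))
p=np.stack(np.nonzero(l==i)[::-1],1).astype(np.float32);(e,r)=cv2.minEnclosingCircle(p);print(e,r)
for z in(114,133,141):
    a=np.linalg.inv(E)@[486.3,58.5,z,1];print(z,c['cx']+f*a[0]/-a[2],c['cy']-f*a[1]/-a[2])
```

```text
[[ 278  268   71   69 3629]] [[312.9776798  302.03830256]]
3629 [485.57970424  58.56834001 140.2752362 ] [471.67815737  43.75531217 137.01197763] [501.1797211   72.43192491 142.65040371]
(313.0, 302.257568359375) 35.37480163574219
114 313.6374829780763 281.10658502879926
133 313.62001587563907 296.8366424617174
141 313.61152265297994 304.4852424912815
```

The head is centred within about 1 mm. Closing on it.

Request:
{"method": "jog_arm", "body": {
  "commands": [
    [[0,0,0,0,0,0,0],[0,0,0,0,0,0,0],[0,0,0,0,0,0,0],[0,0,0,0,0,0,0],[0,0,0,0,0,0,0]]
  ],
  "grip_force": 60
}}

```text
time_s: 4.18
eef_pos: [486.3, 58.5, 114.2]
orientation: [0.228, 0.974, -0.002, -0.0]
contact_force: [0.2, -0.2, 0.4]
gripper_width: -0.1
```

```bash
python3 s.py
```

```text
t 4.175 q [-0.306  0.48   0.201  1.976 -0.138  0.7    1.09 ] tau7 0.000 F [ 0.2 -0.2  0.4] M [-0.053  0.013 -0.039] p [486.3  58.5 114.2] az 153.66 w -0.06371376187024713
```

The fingers shut completely, so they missed the head. I'll look.

Run:
```python
from h import *
c=capture('wrist');d=capture('scene')
cv2.imwrite('pics/w3.png',np.hstack([cv2.resize(c['img'],(400,300)),cv2.resize(d['img'][170:270,270:403],(400,300))]))
W=pts(c);g=c['img'][::20,::20];print(np.round(W[240:460:20,313]),)
```

```text
[[469.  67. 110.]
 [478.  62. 110.]
 [477.  63. 141.]
 [476.  63. 163.]
 [476.  63. 179.]
 [477.  63. 190.]
 [482.  60. 191.]
 [487.  58. 192.]
 [493.  55. 191.]
 [634. -15.   1.]
 [477.  63. 229.]]
```

View pics/w3.png

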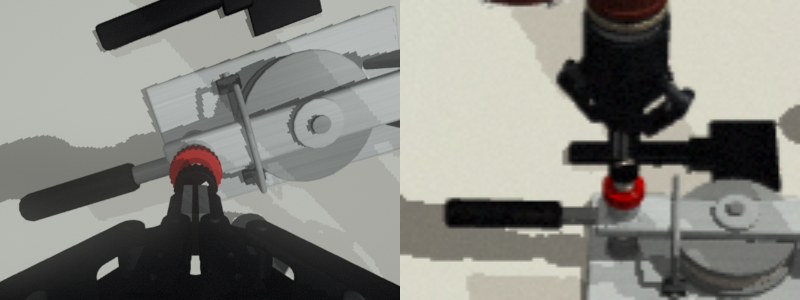

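Run:
```python
from h import *
c=capture('wrist');d=capture('scene')
cv2.imwrite('pics/w4.png',np.hstack([cv2.resize(c['img'][240:440,230:397],(500,600),interpolation=cv2.INTER_CUBIC),cv2.resize(d['img'][190:250,325:355],(300,600),interpolation=cv2.INTER_CUBIC)]))
W=pts(c)
for r in range(270,350,10): print(r,[ '%d,%d,%d'%tuple(W[r,u]) if W[r,u,0]==W[r,u,0] else '-' for u in range(270,360,10)])
```

```text
270 ['483,32,71', '475,46,111', '477,50,110', '472,59,135', '473,63,138', '476,66,135', '478,69,131', '487,71,110', '489,75,110']
280 ['508,10,0', '480,43,109', '473,54,139', '474,58,140', '476,61,140', '477,65,141', '479,68,140', '482,72,136', '494,73,109']
290 ['515,6,0', '475,48,137', '476,52,140', '478,56,140', '480,59,140', '481,63,141', '483,67,141', '485,70,140', '499,71,109']
300 ['523,2,0', '478,47,140', '480,50,140', '474,59,162', '475,62,162', '477,65,162', '478,68,162', '489,68,140', '544,59,13']
310 ['530,0,0', '474,51,162', '476,54,162', '474,59,170', '475,62,170', '477,65,170', '479,68,170', '483,69,162', '551,56,14']
320 ['537,-4,0', '474,51,170', '476,54,170', '474,59,178', '476,62,177', '476,65,179', '478,67,178', '484,69,168', '484,72,170']
330 ['474,49,176', '475,52,177', '477,54,176', '474,59,184', '476,62,184', '477,65,184', '478,67,184', '483,68,176', '484,71,177']
340 ['474,49,183', '471,55,192', '473,57,190', '474,60,192', '475,62,191', '477,65,191', '478,67,190', '479,70,192', '484,71,184']
```

View pics/w4.png

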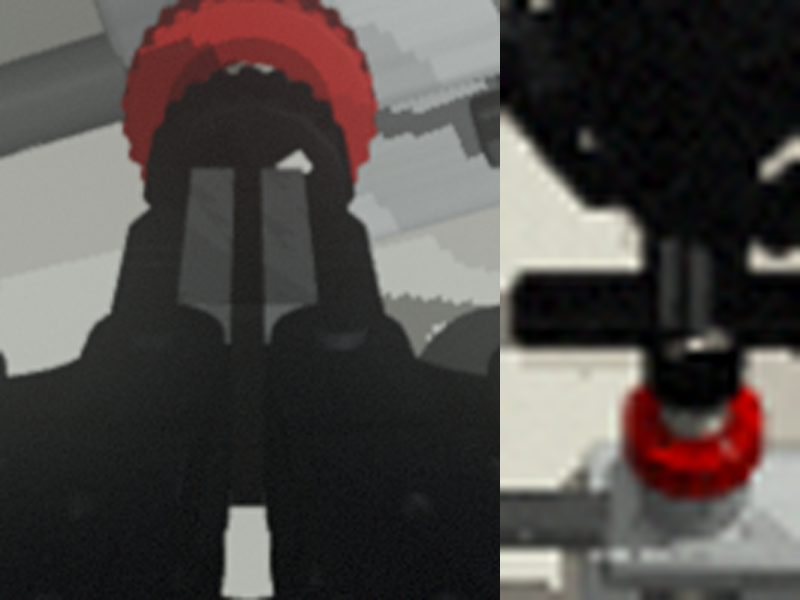

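The fingers look shut above the head, although the reported TCP height of 114 should put them well below its top. I'll check finger tip height from both cameras.

Run:
```python
from h import *
d=capture('scene');W=pts(d)
for r in range(206,240,2): print(r,[ '%d,%d,%d'%tuple(W[r,u]) if W[r,u,0]==W[r,u,0] else '-' for u in range(340,350,2)])
c=capture('wrist');W=pts(c)
for r in range(290,304,2): print(r,[ '%d,%d,%d'%tuple(W[r,u]) for u in (300,304,313,325)], c['img'][r,[300,304,313,325]].sum(1))
```

```text
206 ['500,46,229', '489,53,216', '502,57,229', '503,62,229', '508,67,233']
208 ['497,47,217', '491,53,211', '502,57,222', '507,62,226', '507,67,225']
210 ['493,47,205', '491,53,202', '497,58,209', '503,63,214', '504,68,214']
212 ['494,47,198', '492,53,196', '497,58,200', '501,63,203', '503,68,205']
214 ['488,48,184', '498,52,194', '501,57,196', '504,63,199', '502,68,196']
216 ['484,49,171', '493,53,180', '494,58,181', '497,64,184', '496,69,182']
218 ['487,48,166', '492,53,171', '496,58,175', '494,64,172', '494,70,171']
220 ['484,49,155', '495,53,166', '500,58,172', '493,64,162', '494,70,163']
222 ['476,50,138', '494,53,157', '498,58,161', '477,67,137', '362,90,9']
224 ['484,49,139', '486,54,140', '487,60,140', '481,66,133', '488,71,140']
226 ['493,48,140', '494,53,140', '491,59,136', '493,65,138', '491,71,135']
228 ['495,47,134', '502,52,141', '501,58,138', '500,64,137', '497,70,133']
230 ['478,50,106', '494,53,123', '500,58,129', '494,65,122', '481,73,106']
232 ['490,48,111', '497,53,118', '494,59,114', '491,65,110', '492,71,110']
234 ['498,47,111', '494,53,106', '496,59,107', '497,65,107', '495,71,105']
236 ['499,47,104', '501,53,105', '503,58,107', '505,63,109', '503,70,105']
238 ['501,47,97', '503,52,99', '503,58,98', '503,64,98', '503,70,97']
290 ['478,56,140', '479,57,139', '481,60,139', '482,65,141'] [114 100 111 111]
292 ['479,56,141', '480,57,139', '481,60,140', '483,64,139'] [107 113 121 273]
294 ['479,55,140', '480,56,140', '482,60,139', '484,64,140'] [108 113 115 524]
296 ['474,59,159', '475,60,158', '476,63,159', '477,67,160'] [198 192 110 322]
298 ['474,58,159', '474,60,161', '476,63,160', '477,67,161'] [219 217 114 205]
300 ['474,59,163', '474,60,162', '476,63,162', '477,67,162'] [224 225 104 219]
302 ['474,59,164', '474,60,164', '476,63,164', '477,66,164'] [220 220 109 210]
```

Both cameras put the shut tips at z≈158, on top of the head, so the reported TCP lies about 44 mm beyond the real tips. I'll work from the camera-measured tip: open, lower 43 mm gently, then recheck.

Request:
{"method": "jog_arm", "body": {
  "commands": [
    [[0,0,0,0,0,0,0.6],[0,0,0,0,0,0,0.6],[0,0,0,0,0,0,0.6],[0,0,0,0,0,0,0.6],[0,0,0.015,0,0,0,0.6],[0,0,0.015,0,0,0,0.6]]
  ]
}}

```text
time_s: 5.22
eef_pos: [485.4, 58.4, 98.5]
orientation: [0.228, 0.974, -0.002, -0.001]
contact_force: [0.9, 0.8, -0.1]
gripper_width: 51.0
```

Request:
{"method": "jog_arm", "body": {
  "commands": [
    [[0,0,0.008,0,0,0,0.6],[0,0,0.016,0,0,0,0.6],[0,0,0.02,0,0,0,0.6],[0,0,0.02,0,0,0,0.6]]
  ]
}}

```text
time_s: 5.72
eef_pos: [485.1, 58.3, 78.2]
orientation: [0.228, 0.974, -0.002, -0.002]
contact_force: [0.2, 0.5, 1.3]
gripper_width: 51.5
```

```bash
python3 s.py
python3 - <<'E'
from h import *
d=capture('scene');W=pts(d)
c=capture('wrist')
cv2.imwrite('pics/w5.png',np.hstack([cv2.resize(c['img'],(480,360)),cv2.resize(d['img'][180:255,310:377],(320,360),interpolation=cv2.INTER_CUBIC)]))
V=pts(c)
m=(np.hypot(W[...,0]-486,W[...,1]-58)<60)
for n,X in(('s',W),('w',V)):
    r=np.hypot(X[...,0]-486,X[...,1]-58);m=(r>22)&(r<45)&(X[...,2]>85)&(np.isfinite(X[...,0]));q=X[m];print(n,len(q),np.percentile(q[:,2],[0,1,5,20,50]) if len(q) else 0)
    m=(r<16)&(X[...,2]>136)&(X[...,2]<144);print(X[m].mean(0),X[m].min(0),X[m].max(0))
E
```

```text
t 5.725 q [-0.292  0.537  0.183  2.011 -0.157  0.611  1.106] tau7 0.003 F [0.2 0.5 1.3] M [-0.014 -0.038 -0.053] p [485.1  58.3  78.2] az 153.65 w 51.50756712867753
s 3005 [ 95.7098358  129.87632504 170.0159448  271.85044563 383.78013194]
[487.01721449  58.61789237 138.81751663] [472.24135515  45.41194166 136.08504612] [499.0778448   72.22120342 143.19552271]
w 28866 [120.28444888 126.20935309 134.68559215 157.01396533 176.59572127]
[485.24343838  58.72557624 140.20669825] [471.83948237  43.74360156 136.02863954] [501.27252471  72.51986214 142.25975432]
```

View pics/w5.png

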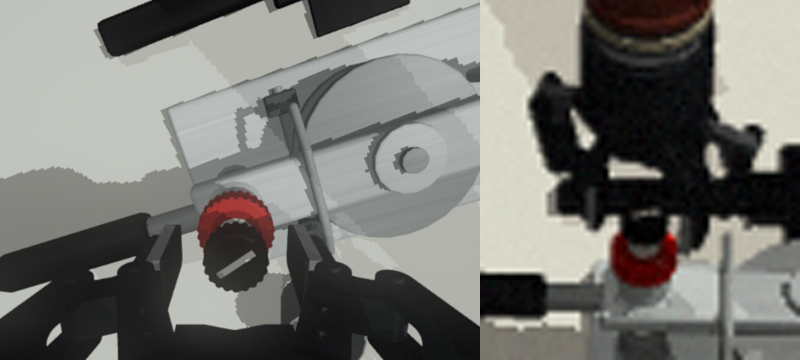

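Wrist view: the head sits centred between the fingers, whose tips are now at z≈125. Another 7 mm down, then close.

Request:
{"method": "jog_arm", "body": {
  "commands": [
    [[0,0,0.007,0,0,0,0.6],[0,0,0.007,0,0,0,0.6],[0,0,0.007,0,0,0,0],[0,0,0.007,0,0,0,0],[0,0,0.007,0,0,0,0],[0,0,0.007,0,0,0,0],[0,0,0.007,0,0,0,0]]
  ],
  "grip_force": 50
}}

```text
time_s: 6.7
eef_pos: [485.8, 58.6, 71.8]
orientation: [0.228, 0.974, -0.002, -0.001]
contact_force: [0.1, 1.0, 1.5]
gripper_width: 26.2
```

```bash
python3 s.py
```

```text
t 6.7 q [-0.289  0.548  0.179  2.017 -0.161  0.593  1.109] tau7 0.011 F [0.1 1.  1.5] M [ 0.231 -0.005 -0.017] p [485.8  58.6  71.8] az 153.67 w 26.240749778311013
```

The head is gripped. Turning 30° with z following.

Request:
{"method": "jog_arm", "body": {
  "commands": [
    [[0,0,0,0,0,0.09,0],[0,0,0.0001,0,0,0.18,0],[0,0,0.0002,0,0,0.27,0],[0,0,0.0002,0,0,0.36,0],[0,0,0.0003,0,0,0.45,0],[0,0,0.0003,0,0,0.52,0]]
  ]
}}

```text
time_s: 7.45
eef_pos: [486.0, 59.0, 71.6]
orientation: [0.471, 0.882, -0.002, -0.0]
contact_force: [1.3, 0.5, 0.8]
gripper_width: 26.4
```

```bash
python3 s.py
```

```text
t 7.45 q [-0.392  0.563  0.331  2.02  -0.303  0.608  0.733] tau7 0.143 F [1.3 0.5 0.8] M [ 0.247 -0.078  0.067] p [486.   59.   71.6] az 123.80 w 26.407350169950636
```

Request:
{"method": "jog_arm", "body": {
  "commands": [
    [[0,0,0,0,0,0.07,0],[0,0,0.0001,0,0,0.14,0],[0,0,0.0001,0,0,0.21,0]]
  ]
}}

```text
time_s: 7.82
eef_pos: [486.2, 59.1, 71.4]
orientation: [0.561, 0.828, -0.002, 0.0]
contact_force: [0.2, 0.9, -0.9]
gripper_width: 26.4
```

```bash
python3 s.py
```

```text
t 7.825 q [-0.433  0.572  0.393  2.021 -0.361  0.618  0.58 ] tau7 0.161 F [ 0.2  0.9 -0.9] M [ 0.169 -0.029  0.151] p [486.2  59.1  71.4] az 111.69 w 26.401088001110825
```

Request:
{"method": "jog_arm", "body": {
  "commands": [
    [[0,0,0,0,0,0.04,0],[0,0,0.0001,0,0,0.08,0]]
  ]
}}

```text
time_s: 8.07
eef_pos: [486.2, 59.2, 71.3]
orientation: [0.595, 0.804, -0.002, 0.0]
contact_force: [-0.1, 0.3, 1.7]
gripper_width: 26.6
```

```bash
python3 s.py
```

```text
t 8.075 q [-0.448  0.576  0.417  2.021 -0.383  0.623  0.521] tau7 0.051 F [-0.1  0.3  1.7] M [ 0.195 -0.01   0.078] p [486.2  59.2  71.3] az 107.02 w 26.55493511088709
```

Request:
{"method": "jog_arm", "body": {
  "commands": [
    [[0,0,0,0,0,0.04,0],[0,0,0.0001,0,0,0.08,0]]
  ]
}}

```text
time_s: 8.32
eef_pos: [486.3, 59.2, 71.3]
orientation: [0.627, 0.779, -0.002, 0.0]
contact_force: [0.4, 0.9, 1.7]
gripper_width: 26.7
```

```bash
python3 s.py
```

```text
t 8.325 q [-0.464  0.58   0.441  2.022 -0.405  0.627  0.462] tau7 0.049 F [0.4 0.9 1.7] M [0.144 0.004 0.096] p [486.3  59.2  71.3] az 102.31 w 26.65771549015957
```

Request:
{"method": "jog_arm", "body": {
  "commands": [
    [[0,0,0,0,0,0.03,0],[0,0,0,0,0,0.06,0]]
  ]
}}

```text
time_s: 8.57
eef_pos: [486.3, 59.2, 71.3]
orientation: [0.651, 0.759, -0.002, 0.0]
contact_force: [0.6, -0.1, 1.0]
gripper_width: 26.6
```

```bash
python3 s.py
```

```text
t 8.575 q [-0.475  0.583  0.459  2.022 -0.421  0.631  0.417] tau7 0.009 F [ 0.6 -0.1  1. ] M [ 0.202 -0.067  0.105] p [486.3  59.2  71.3] az 98.75 w 26.648913725295632
```

Request:
{"method": "jog_arm", "body": {
  "commands": [
    [[0,0,0,0,0,0.04,0],[0,0,0.0001,0,0,0.08,0]]
  ]
}}

```text
time_s: 8.82
eef_pos: [486.4, 59.2, 71.2]
orientation: [0.682, 0.731, -0.002, 0.0]
contact_force: [0.8, 0.7, 1.9]
gripper_width: 26.6
```

```bash
python3 s.py
```

```text
t 8.825 q [-0.491  0.587  0.484  2.022 -0.443  0.636  0.357] tau7 0.048 F [0.8 0.7 1.9] M [ 0.179 -0.098  0.067] p [486.4  59.2  71.2] az 94.02 w 26.59261133904937
```

Request:
{"method": "jog_arm", "body": {
  "commands": [
    [[0,0,0,0,0,0.03,0],[0,0,0,0,0,0.06,0]]
  ]
}}

```text
time_s: 9.07
eef_pos: [486.4, 59.3, 71.2]
orientation: [0.704, 0.71, -0.002, 0.0]
contact_force: [0.9, 0.8, 1.1]
gripper_width: 26.7
```

```bash
python3 s.py
```

```text
t 9.075 q [-0.502  0.591  0.502  2.023 -0.46   0.641  0.312] tau7 0.008 F [0.9 0.8 1.1] M [ 0.215 -0.053  0.119] p [486.4  59.3  71.2] az 90.47 w 26.666670011534663
```

Request:
{"method": "jog_arm", "body": {
  "commands": [
    [[0,0,0,0,0,0.04,0],[0,0,0.0001,0,0,0.08,0]]
  ]
}}

```text
time_s: 9.32
eef_pos: [486.5, 59.2, 71.1]
orientation: [0.733, 0.68, -0.002, 0.001]
contact_force: [0.4, 0.4, 1.4]
gripper_width: 26.4
```

```bash
python3 s.py
```

```text
t 9.325 q [-0.517  0.596  0.526  2.023 -0.482  0.647  0.251] tau7 0.048 F [0.4 0.4 1.4] M [ 0.239 -0.061  0.139] p [486.5  59.2  71.1] az 85.72 w 26.40945529571736
```

Request:
{"method": "jog_arm", "body": {
  "commands": [
    [[0,0,0,0,0,0.03,0],[0,0,0,0,0,0.06,0]]
  ]
}}

```text
time_s: 9.57
eef_pos: [486.5, 59.3, 71.1]
orientation: [0.754, 0.657, -0.002, 0.001]
contact_force: [1.4, 0.9, 1.1]
gripper_width: 26.4
```

```bash
python3 s.py
```

```text
t 9.575 q [-0.529  0.6    0.544  2.023 -0.498  0.651  0.206] tau7 0.009 F [1.4 0.9 1.1] M [ 0.245 -0.102  0.085] p [486.5  59.3  71.1] az 82.17 w 26.409252011587206
```

Request:
{"method": "jog_arm", "body": {
  "commands": [
    [[0,0,0,0,0,0.04,0],[0,0,0.0001,0,0,0.08,0]]
  ]
}}

```text
time_s: 9.82
eef_pos: [486.6, 59.3, 71.0]
orientation: [0.78, 0.625, -0.001, 0.001]
contact_force: [1.3, 1.1, 0.8]
gripper_width: 26.5
```

```bash
python3 s.py
```

```text
t 9.825 q [-0.544  0.606  0.568  2.024 -0.519  0.658  0.145] tau7 0.048 F [1.3 1.1 0.8] M [ 0.208 -0.132  0.113] p [486.6  59.3  71. ] az 77.43 w 26.51026785763817
```

Request:
{"method": "jog_arm", "body": {
  "commands": [
    [[0,0,0,0,0,0.03,0],[0,0,0,0,0,0.06,0]]
  ]
}}

```text
time_s: 10.07
eef_pos: [486.7, 59.3, 71.0]
orientation: [0.799, 0.601, -0.001, 0.001]
contact_force: [0.7, 0.7, 0.3]
gripper_width: 26.3
```

```bash
python3 s.py
```

```text
t 10.075 q [-0.555  0.61   0.586  2.024 -0.535  0.663  0.1  ] tau7 0.009 F [0.7 0.7 0.3] M [ 0.276 -0.142  0.083] p [486.7  59.3  71. ] az 73.88 w 26.347160604184715
```

Request:
{"method": "jog_arm", "body": {
  "commands": [
    [[0,0,0,0,0,0.04,0],[0,0,0.0001,0,0,0.08,0]]
  ]
}}

```text
time_s: 10.32
eef_pos: [486.7, 59.3, 70.9]
orientation: [0.823, 0.567, -0.001, 0.001]
contact_force: [0.3, 0.6, 1.4]
gripper_width: 26.2
```

```bash
python3 s.py
```

```text
t 10.325 q [-0.569  0.616  0.61   2.024 -0.556  0.671  0.039] tau7 0.048 F [0.3 0.6 1.4] M [ 0.264 -0.097  0.083] p [486.7  59.3  70.9] az 69.14 w 26.24034002716477
```

Request:
{"method": "jog_arm", "body": {
  "commands": [
    [[0,0,0,0,0,0.03,0],[0,0,0,0,0,0.06,0]]
  ]
}}

```text
time_s: 10.58
eef_pos: [486.8, 59.3, 70.9]
orientation: [0.841, 0.542, -0.001, 0.001]
contact_force: [2.4, 1.1, -1.2]
gripper_width: 26.2
```

```bash
python3 s.py
```

```text
t 10.575 q [-0.58   0.621  0.628  2.025 -0.572  0.676 -0.007] tau7 0.009 F [ 2.4  1.1 -1.2] M [ 0.219 -0.159  0.12 ] p [486.8  59.3  70.9] az 65.59 w 26.177106375273045
```

Request:
{"method": "jog_arm", "body": {
  "commands": [
    [[0,0,0,0,0,0.04,0],[0,0,0.0001,0,0,0.08,0]]
  ]
}}

```text
time_s: 10.82
eef_pos: [486.8, 59.3, 70.9]
orientation: [0.862, 0.506, -0.001, 0.001]
contact_force: [1.5, 0.5, 0.7]
gripper_width: 26.5
```

```bash
python3 s.py
```

```text
t 10.825 q [-0.594  0.627  0.652  2.025 -0.593  0.684 -0.068] tau7 0.049 F [1.5 0.5 0.7] M [ 0.234 -0.08   0.051] p [486.8  59.3  70.9] az 60.84 w 26.48508281188953
```

Request:
{"method": "jog_arm", "body": {
  "commands": [
    [[0,0,0,0,0,0.03,0],[0,0,0,0,0,0.06,0]]
  ]
}}

```text
time_s: 11.08
eef_pos: [486.9, 59.3, 70.9]
orientation: [0.878, 0.48, -0.001, 0.001]
contact_force: [1.9, -0.1, -0.9]
gripper_width: 26.4
```

```bash
python3 s.py
```

```text
t 11.075 q [-0.605  0.632  0.67   2.025 -0.608  0.691 -0.114] tau7 -0.079 F [ 1.9 -0.1 -0.9] M [ 0.2   -0.2    0.164] p [486.9  59.3  70.9] az 57.31 w 26.406026655516644
```

Request:
{"method": "jog_arm", "body": {
  "commands": [
    [[0,0,0,0,0,0.02,0],[0,0,0,0,0,0.04,0]]
  ]
}}

```text
time_s: 11.32
eef_pos: [486.9, 59.3, 70.9]
orientation: [0.887, 0.462, -0.001, 0.001]
contact_force: [2.0, -0.1, 0.1]
gripper_width: 26.6
```

```bash
python3 s.py
```

```text
t 11.325 q [-0.612  0.636  0.682  2.025 -0.618  0.695 -0.144] tau7 -0.220 F [ 2.  -0.1  0.1] M [ 0.254 -0.248  0.298] p [486.9  59.3  70.9] az 54.98 w 26.57168863058848
```

Request:
{"method": "jog_arm", "body": {
  "commands": [
    [[0,0,0,0,0,0.005,0],[0,0,0,0,0,0.005,0]]
  ]
}}

```text
time_s: 11.58
eef_pos: [487.0, 59.3, 70.9]
orientation: [0.888, 0.459, -0.001, 0.001]
contact_force: [1.4, 0.6, -0.2]
gripper_width: 26.6
```

```bash
for i in 1 2 3; do python3 s.py; python3 -c "
from h import *
capture('top')"; done; python3 s.py
```

```text
t 11.575 q [-0.613  0.636  0.683  2.025 -0.619  0.695 -0.148] tau7 -0.280 F [ 1.4  0.6 -0.2] M [ 0.25  -0.2    0.251] p [487.   59.3  70.9] az 54.70 w 26.59819586510959
t 11.625 q [-0.612  0.636  0.683  2.025 -0.619  0.695 -0.148] tau7 -0.279 F [2.3 0.1 0.3] M [ 0.255 -0.257  0.293] p [487.   59.2  70.9] az 54.69 w 26.2716631603469
t 11.675 q [-0.612  0.636  0.683  2.025 -0.619  0.695 -0.148] tau7 -0.280 F [1.3 0.4 1.1] M [ 0.169 -0.203  0.29 ] p [486.9  59.3  70.8] az 54.70 w 26.411800368368848
t 11.725 q [-0.612  0.636  0.683  2.025 -0.619  0.695 -0.148] tau7 -0.282 F [1.5 0.3 1.4] M [ 0.235 -0.244  0.341] p [487.   59.3  70.9] az 54.69 w 26.337612964425723
```

The bolt is home: a steady moment of about 0.29 N m, after a free drag of about 0.1. Releasing, then winding the wrist back for the nut.

Request:
{"method": "jog_arm", "body": {
  "commands": [
    [[0,0,0,0,0,0,0.75],[0,0,0,0,0,0,0.75],[0,0,0,0,0,0,0.75],[0,0,0,0,0,0,0.75],[0,0,0,0,0,-0.18,0.75],[0,0,0,0,0,-0.36,0.75],[0,0,0,0,0,-0.54,0.75],[0,0,0,0,0,-0.72,0.75],[0,0,0,0,0,-0.9,0.75],[0,0,0,0,0,-1.08,0.75],[0,0,0,0,0,-1.26,0.75],[0,0,0,0,0,-1.44,0.75]]
  ]
}}

```text
time_s: 13.22
eef_pos: [486.9, 59.0, 70.9]
orientation: [0.362, 0.932, -0.002, 0.0]
contact_force: [-0.2, -0.5, -0.1]
gripper_width: 63.9
```

Request:
{"method": "jog_arm", "body": {
  "commands": [
    [[0,0,0,0,0,-0.18,0.75],[0,0,0,0,0,-0.36,0.75],[0,0,0,0,0,-0.54,0.75],[0,0,0,0,0,-0.72,0.75],[0,0,0,0,0,-0.9,0.75],[0,0,0,0,0,-1.08,0.75],[0,0,0,0,0,-1.26,0.75],[0,0,0,0,0,-1.44,0.75],[0,0,0,0,0,-1.6,0.75],[0,0,0,0,0,-1.6,0.75]]
  ]
}}

```text
time_s: 14.48
eef_pos: [486.8, 58.6, 70.8]
orientation: [-0.415, 0.91, -0.001, -0.001]
contact_force: [-0.3, 0.1, -0.5]
gripper_width: 63.9
```

```bash
python3 s.py;  python3 - <<'E'
from h import *
c=capture('wrist');d=capture('scene')
cv2.imwrite('pics/w6.png',np.hstack([cv2.resize(c['img'],(480,360)),cv2.resize(d['img'][180:255,310:377],(320,360),interpolation=cv2.INTER_CUBIC)]))
for X in(pts(c),pts(d)):
    r=np.hypot(X[...,0]-486,X[...,1]-58)
    m=(r<17)&(X[...,2]>136)&(X[...,2]<144);print(X[m].mean(0),X[m].min(0),X[m].max(0))
    m=(r<24)&(r>15)&(X[...,2]>105)&(X[...,2]<115);print('nut',np.median(X[m],0),X[m].min(0),X[m].max(0))
E
```

```text
t 14.475 q [-0.025  0.552 -0.206  2.008  0.196  0.602  2.063] tau7 0.194 F [-0.3  0.1 -0.5] M [0.011 0.063 0.047] p [486.8  58.6  70.8] az -130.96 w 63.90403304445765
[485.60159403  56.87587296 139.24919663] [471.81500071  43.18092803 136.00102612] [501.29745489  72.74519292 141.68541443]
nut [476.36349967  46.63750113 110.0347677 ] [465.83769678  37.15833561 105.01877871] [506.35070333  77.1298673  112.35839932]
[490.28151947  63.82231728 138.4497298 ] [477.86086407  53.69232936 136.0428341 ] [501.04949247  72.64428587 142.89915235]
nut [501.74537013  70.30551364 108.46196459] [477.68759753  50.04415363 105.09301215] [508.45166623  79.07384151 113.35181106]
```

View pics/w6.png

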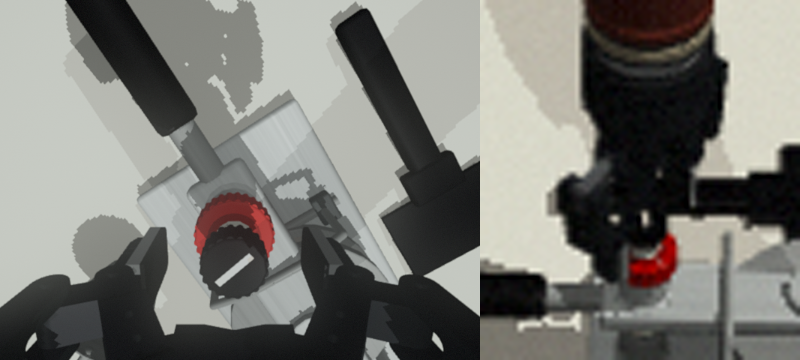

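The wrist view shows the head centred between open fingers, with the nut just below it. I'll turn back a bit more, then lower 32 mm to the nut.

Request:
{"method": "jog_arm", "body": {
  "commands": [
    [[0,0,0,0,0,-0.18,0.75],[0,0,0,0,0,-0.36,0.75],[0,0,0,0,0,-0.45,0.75],[0,0,0.006,0,0,-0.45,0.75],[0,0,0.012,0,0,-0.45,0.75],[0,0,0.018,0,0,-0.45,0.75],[0,0,0.018,0,0,-0.45,0.75]]
  ]
}}

```text
time_s: 15.45
eef_pos: [486.3, 58.7, 52.1]
orientation: [-0.607, 0.794, -0.001, -0.002]
contact_force: [0.7, 0.2, -0.5]
gripper_width: 64.2
```

Request:
{"method": "jog_arm", "body": {
  "commands": [
    [[0,0,0.005,0,0,0,0.75],[0,0,0.01,0,0,0,0.75],[0,0,0.013,0,0,0,0.75],[0,0,0.013,0,0,0,0.75]]
  ]
}}

```text
time_s: 15.95
eef_pos: [486.1, 58.6, 38.9]
orientation: [-0.607, 0.795, -0.001, -0.002]
contact_force: [0.0, 0.4, -1.1]
gripper_width: 63.9
```

```bash
python3 s.py;  python3 - <<'E'
from h import *
c=capture('wrist');d=capture('scene')
cv2.imwrite('pics/w7.png',np.hstack([cv2.resize(c['img'],(480,360)),cv2.resize(d['img'][180:255,310:377],(320,360),interpolation=cv2.INTER_CUBIC)]))
X=pts(c);s=telemetry.read_state()
from scipy.spatial.transform import Rotation as R
T=R.from_quat(s['orientation']).inv().apply((X-s['eef_pos']).reshape(-1,3)).reshape(X.shape)
m=(np.abs(T[...,0])<20)&(np.abs(T[...,1])>24)&(np.abs(T[...,1])<50)&(X[...,2]>84)
for sg in(1,-1):
    q=X[m&(T[...,1]*sg>0)];t=T[m&(T[...,1]*sg>0)];print(sg,len(q),np.percentile(q[:,2],[0,1,5,20]),t[q[:,2]<np.percentile(q[:,2],5)].mean(0))
m=(np.hypot(X[...,0]-486,X[...,1]-58)<18)&(X[...,2]>136)&(X[...,2]<144);t=T[m];print('head',t.min(0),t.max(0))
E
```

```text
t 15.95 q [ 0.038  0.616 -0.303  2.031  0.346  0.546  2.364] tau7 -0.005 F [ 0.   0.4 -1.1] M [ 0.017  0.014 -0.023] p [486.1  58.6  38.9] az -105.22 w 63.94603837783254
1 11867 [ 84.03759864  88.18309403  94.93873347 111.94118721] [  4.27691344  33.90746973 -51.64313392]
-1 11851 [ 84.06351142  88.15772952  94.7800892  111.72094805] [  4.31554399 -33.36936268 -51.51945273]
head [  -1.18270487  -14.85791932 -102.43127983] [ 16.3887409   14.00112769 -96.78137826]
```

View pics/w7.png

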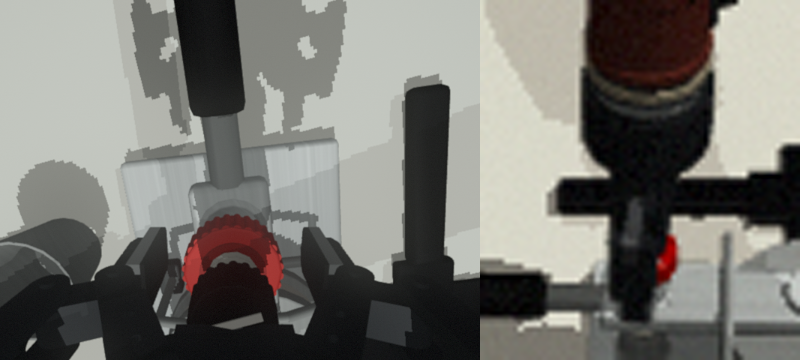

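The wrist view shows the fingers straddling the red nut evenly with the tips below its underside, and the head clear of the gripper body. Closing.

Request:
{"method": "jog_arm", "body": {
  "commands": [
    [[0,0,0,0,0,0,0],[0,0,0,0,0,0,0],[0,0,0,0,0,0,0],[0,0,0,0,0,0,0],[0,0,0,0,0,0,0]]
  ],
  "grip_force": 50
}}

```text
time_s: 16.68
eef_pos: [486.9, 58.6, 39.5]
orientation: [-0.607, 0.795, -0.001, -0.002]
contact_force: [0.4, -0.7, 3.1]
gripper_width: 38.3
```

```bash
python3 s.py
```

```text
t 16.675 q [ 0.038  0.615 -0.304  2.03   0.346  0.546  2.364] tau7 0.001 F [ 0.4 -0.7  3.1] M [-0.149 -0.109 -0.042] p [486.9  58.6  39.5] az -105.23 w 38.27901129347282
```

Request:
{"method": "jog_arm", "body": {
  "commands": [
    [[0,0,0,0,0,0.12,0],[0,0,0.0001,0,0,0.24,0],[0,0,0.0002,0,0,0.36,0]]
  ]
}}

```text
time_s: 17.05
eef_pos: [486.9, 58.5, 39.3]
orientation: [-0.453, 0.891, -0.002, -0.001]
contact_force: [-0.3, -0.7, 3.1]
gripper_width: 38.7
```

```bash
python3 s.py
```

```text
t 17.05 q [-0.031  0.606 -0.201  2.033  0.236  0.526  2.11 ] tau7 0.391 F [-0.3 -0.7  3.1] M [-0.07  -0.018  0.026] p [486.9  58.5  39.3] az -126.07 w 38.66351685655178
```

Request:
{"method": "jog_arm", "body": {
  "commands": [
    [[0,0,0.0001,0,0,0.12,0],[0,0,0.0002,0,0,0.24,0],[0,0,0.0002,0,0,0.36,0],[0,0,0.0003,0,0,0.48,0],[0,0,0.0004,0,0,0.6,0],[0,0,0.0005,0,0,0.72,0],[0,0,0.0005,0,0,0.84,0],[0,0,0.0006,0,0,0.96,0],[0,0,0.0007,0,0,1.06,0]]
  ]
}}

```text
time_s: 18.18
eef_pos: [487.1, 58.3, 38.6]
orientation: [0.061, 0.998, -0.002, -0.0]
contact_force: [1.8, -0.9, 2.4]
gripper_width: 38.5
```

```bash
python3 s.py
```

```text
t 18.175 q [-0.232  0.602  0.097  2.039 -0.104  0.506  1.388] tau7 0.290 F [ 1.8 -0.9  2.4] M [-0.061 -0.015  0.003] p [487.1  58.3  38.6] az 173.00 w 38.54142560105061
```

Request:
{"method": "jog_arm", "body": {
  "commands": [
    [[0,0,0,0,0,0.05,0],[0,0,0.0001,0,0,0.1,0]]
  ]
}}

```text
time_s: 18.42
eef_pos: [487.1, 58.3, 38.5]
orientation: [0.112, 0.994, -0.002, -0.0]
contact_force: [0.1, -1.0, 2.8]
gripper_width: 38.8
```

```bash
python3 s.py
```

```text
t 18.425 q [-0.251  0.603  0.125  2.04  -0.138  0.507  1.319] tau7 0.134 F [ 0.1 -1.   2.8] M [-0.102  0.005  0.009] p [487.1  58.3  38.5] az 167.16 w 38.81548189518387
```

Request:
{"method": "jog_arm", "body": {
  "commands": [
    [[0,0,0,0,0,0.05,0],[0,0,0.0001,0,0,0.1,0]]
  ]
}}

```text
time_s: 18.68
eef_pos: [487.1, 58.3, 38.5]
orientation: [0.163, 0.987, -0.002, 0.0]
contact_force: [1.1, -0.8, 3.8]
gripper_width: 38.6
```

```bash
python3 s.py
```

```text
t 18.675 q [-0.27   0.605  0.154  2.041 -0.171  0.509  1.25 ] tau7 0.134 F [ 1.1 -0.8  3.8] M [-0.088 -0.053  0.079] p [487.1  58.3  38.5] az 161.26 w 38.63876873730036
```

Request:
{"method": "jog_arm", "body": {
  "commands": [
    [[0,0,0,0,0,0.04,0],[0,0,0.0001,0,0,0.08,0]]
  ]
}}

```text
time_s: 18.92
eef_pos: [487.1, 58.3, 38.4]
orientation: [0.203, 0.979, -0.002, 0.0]
contact_force: [-0.8, -1.4, 3.8]
gripper_width: 38.7
```

```bash
python3 s.py
```

```text
t 18.925 q [-0.286  0.607  0.177  2.041 -0.198  0.51   1.195] tau7 0.097 F [-0.8 -1.4  3.8] M [-0.054 -0.033 -0.002] p [487.1  58.3  38.4] az 156.53 w 38.74977812118375
```

Request:
{"method": "jog_arm", "body": {
  "commands": [
    [[0,0,0,0,0,0.05,0],[0,0,0.0001,0,0,0.1,0]]
  ]
}}

```text
time_s: 19.18
eef_pos: [487.1, 58.3, 38.3]
orientation: [0.254, 0.967, -0.002, 0.0]
contact_force: [-0.7, -1.3, 3.6]
gripper_width: 38.7
```

```bash
python3 s.py
```

```text
t 19.175 q [-0.305  0.609  0.206  2.042 -0.232  0.513  1.125] tau7 0.133 F [-0.7 -1.3  3.6] M [-0.089 -0.026  0.005] p [487.1  58.3  38.3] az 150.60 w 38.70329531481489
```

Request:
{"method": "jog_arm", "body": {
  "commands": [
    [[0,0,0,0,0,0.04,0],[0,0,0.0001,0,0,0.08,0]]
  ]
}}

```text
time_s: 19.42
eef_pos: [487.1, 58.2, 38.3]
orientation: [0.294, 0.956, -0.002, 0.0]
contact_force: [-0.5, -0.4, 3.7]
gripper_width: 39.0
```

```bash
python3 s.py
```

```text
t 19.425 q [-0.32   0.611  0.229  2.043 -0.259  0.516  1.069] tau7 0.097 F [-0.5 -0.4  3.7] M [-0.1    0.07  -0.014] p [487.1  58.2  38.3] az 145.86 w 39.02844843555634
```

Request:
{"method": "jog_arm", "body": {
  "commands": [
    [[0,0,0,0,0,0.05,0],[0,0,0.0001,0,0,0.1,0]]
  ]
}}

```text
time_s: 19.68
eef_pos: [487.1, 58.2, 38.2]
orientation: [0.343, 0.94, -0.002, 0.0]
contact_force: [1.0, -0.8, 4.1]
gripper_width: 38.8
```

```bash
python3 s.py
```

```text
t 19.675 q [-0.34   0.614  0.258  2.043 -0.292  0.519  1.   ] tau7 0.134 F [ 1.  -0.8  4.1] M [-0.075  0.016  0.033] p [487.1  58.2  38.2] az 139.94 w 38.81489063591902
```

Request:
{"method": "jog_arm", "body": {
  "commands": [
    [[0,0,0,0,0,0.04,0],[0,0,0.0001,0,0,0.08,0]]
  ]
}}

```text
time_s: 19.92
eef_pos: [487.1, 58.2, 38.1]
orientation: [0.381, 0.925, -0.002, 0.001]
contact_force: [-0.5, -1.3, 3.7]
gripper_width: 38.8
```

```bash
python3 s.py
```

```text
t 19.925 q [-0.355  0.617  0.281  2.044 -0.318  0.523  0.944] tau7 0.097 F [-0.5 -1.3  3.7] M [-0.148  0.024  0.028] p [487.1  58.2  38.1] az 135.20 w 38.78863626481466
```

Request:
{"method": "jog_arm", "body": {
  "commands": [
    [[0,0,0,0,0,0.05,0],[0,0,0.0001,0,0,0.1,0]]
  ]
}}

```text
time_s: 20.18
eef_pos: [487.0, 58.1, 38.0]
orientation: [0.428, 0.904, -0.002, 0.001]
contact_force: [0.4, 0.3, 4.0]
gripper_width: 38.6
```

```bash
python3 s.py
```

```text
t 20.175 q [-0.374  0.621  0.31   2.044 -0.351  0.527  0.874] tau7 0.135 F [0.4 0.3 4. ] M [-0.091 -0.046  0.064] p [487.   58.1  38. ] az 129.28 w 38.57747504702148
```

Request:
{"method": "jog_arm", "body": {
  "commands": [
    [[0,0,0,0,0,0.04,0],[0,0,0.0001,0,0,0.08,0]]
  ]
}}

```text
time_s: 20.42
eef_pos: [487.0, 58.1, 38.0]
orientation: [0.465, 0.885, -0.002, 0.001]
contact_force: [-0.8, -0.7, 5.0]
gripper_width: 38.6
```

```bash
python3 s.py
```

```text
t 20.425 q [-0.389  0.624  0.333  2.045 -0.378  0.532  0.817] tau7 0.098 F [-0.8 -0.7  5. ] M [-0.11   0.056  0.035] p [487.   58.1  38. ] az 124.54 w 38.64521762267497
```

Request:
{"method": "jog_arm", "body": {
  "commands": [
    [[0,0,0,0,0,0.05,0],[0,0,0.0001,0,0,0.1,0]]
  ]
}}

```text
time_s: 20.68
eef_pos: [487.0, 58.1, 37.9]
orientation: [0.51, 0.86, -0.002, 0.001]
contact_force: [-0.3, -0.5, 5.0]
gripper_width: 38.5
```

```bash
python3 s.py
```

```text
t 20.675 q [-0.408  0.628  0.362  2.046 -0.41   0.538  0.747] tau7 0.136 F [-0.3 -0.5  5. ] M [-0.119  0.087  0.031] p [487.   58.1  37.9] az 118.61 w 38.52863079714818
```

Request:
{"method": "jog_arm", "body": {
  "commands": [
    [[0,0,0,0,0,0.04,0],[0,0,0.0001,0,0,0.08,0]]
  ]
}}

```text
time_s: 20.92
eef_pos: [487.0, 58.1, 37.8]
orientation: [0.546, 0.838, -0.002, 0.001]
contact_force: [-0.9, -0.0, 5.1]
gripper_width: 38.2
```

```bash
python3 s.py
```

```text
t 20.925 q [-0.423  0.632  0.386  2.046 -0.436  0.543  0.69 ] tau7 0.100 F [-0.9 -0.   5.1] M [-0.117  0.094  0.001] p [487.   58.1  37.8] az 113.88 w 38.17761747467029
```

Request:
{"method": "jog_arm", "body": {
  "commands": [
    [[0,0,0,0,0,0.05,0],[0,0,0,0,0,0.1,0]]
  ]
}}

```text
time_s: 21.18
eef_pos: [487.0, 58.1, 37.8]
orientation: [0.588, 0.809, -0.002, 0.001]
contact_force: [-1.0, -0.4, 4.9]
gripper_width: 38.4
```

```bash
python3 s.py
```

```text
t 21.175 q [-0.442  0.637  0.415  2.047 -0.467  0.55   0.619] tau7 0.139 F [-1.  -0.4  4.9] M [-0.158  0.043  0.046] p [487.   58.1  37.8] az 107.96 w 38.43761674796239
```

Request:
{"method": "jog_arm", "body": {
  "commands": [
    [[0,0,0,0,0,0.04,0],[0,0,0.0001,0,0,0.08,0]]
  ]
}}

```text
time_s: 21.42
eef_pos: [486.9, 58.1, 37.7]
orientation: [0.621, 0.784, -0.002, 0.001]
contact_force: [0.2, -0.5, 5.7]
gripper_width: 38.3
```

```bash
python3 s.py
```

```text
t 21.425 q [-0.456  0.641  0.438  2.047 -0.492  0.556  0.561] tau7 0.101 F [ 0.2 -0.5  5.7] M [-0.17   0.099  0.059] p [486.9  58.1  37.7] az 103.22 w 38.33632892852143
```

Request:
{"method": "jog_arm", "body": {
  "commands": [
    [[0,0,0,0,0,0.05,0],[0,0,0,0,0,0.1,0]]
  ]
}}

```text
time_s: 21.68
eef_pos: [486.9, 58.1, 37.7]
orientation: [0.661, 0.751, -0.002, 0.001]
contact_force: [-0.2, -1.4, 4.8]
gripper_width: 38.1
```

```bash
python3 s.py
```

```text
t 21.675 q [-0.475  0.647  0.467  2.048 -0.523  0.565  0.489] tau7 0.140 F [-0.2 -1.4  4.8] M [-0.129  0.069  0.072] p [486.9  58.1  37.7] az 97.30 w 38.06041581402581
```

Request:
{"method": "jog_arm", "body": {
  "commands": [
    [[0,0,0,0,0,0.04,0],[0,0,0.0001,0,0,0.08,0]]
  ]
}}

```text
time_s: 21.92
eef_pos: [486.9, 58.1, 37.6]
orientation: [0.691, 0.723, -0.002, 0.001]
contact_force: [-0.6, -1.2, 5.5]
gripper_width: 38.7
```

```bash
python3 s.py
```

```text
t 21.925 q [-0.49   0.652  0.491  2.048 -0.548  0.572  0.432] tau7 0.103 F [-0.6 -1.2  5.5] M [-0.176  0.075  0.022] p [486.9  58.1  37.6] az 92.57 w 38.73518186536315
```

Request:
{"method": "jog_arm", "body": {
  "commands": [
    [[0,0,0,0,0,0.05,0],[0,0,0,0,0,0.1,0]]
  ]
}}

```text
time_s: 22.18
eef_pos: [486.9, 58.0, 37.6]
orientation: [0.728, 0.686, -0.002, 0.001]
contact_force: [-0.5, -0.8, 4.3]
gripper_width: 38.9
```

```bash
python3 s.py
```

```text
t 22.175 q [-0.508  0.658  0.52   2.049 -0.578  0.581  0.359] tau7 0.143 F [-0.5 -0.8  4.3] M [-0.14   0.098  0.074] p [486.9  58.   37.6] az 86.64 w 38.91833296636531
```

Request:
{"method": "jog_arm", "body": {
  "commands": [
    [[0,0,0,0,0,0.04,0],[0,0,0.0001,0,0,0.08,0]]
  ]
}}

```text
time_s: 22.42
eef_pos: [486.8, 58.0, 37.5]
orientation: [0.755, 0.655, -0.002, 0.001]
contact_force: [-0.9, -1.4, 5.2]
gripper_width: 38.6
```

```bash
python3 s.py
```

```text
t 22.425 q [-0.522  0.664  0.544  2.05  -0.602  0.589  0.3  ] tau7 0.105 F [-0.9 -1.4  5.2] M [-0.167  0.121 -0.017] p [486.8  58.   37.5] az 81.90 w 38.55526467718298
```

Request:
{"method": "jog_arm", "body": {
  "commands": [
    [[0,0,0,0,0,0.05,0],[0,0,0,0,0,0.1,0]]
  ]
}}

```text
time_s: 22.68
eef_pos: [486.8, 58.1, 37.5]
orientation: [0.788, 0.616, -0.002, 0.002]
contact_force: [-1.3, -1.1, 4.6]
gripper_width: 38.5
```

```bash
python3 s.py
```

```text
t 22.675 q [-0.54   0.671  0.573  2.05  -0.63   0.6    0.227] tau7 -0.179 F [-1.3 -1.1  4.6] M [-0.193  0.102  0.345] p [486.8  58.1  37.5] az 76.08 w 38.481117166668795
```

Request:
{"method": "jog_arm", "body": {
  "commands": [
    [[0,0,0,0,0,0.04,0],[0,0,0.0001,0,0,0.08,0]]
  ]
}}

```text
time_s: 22.92
eef_pos: [486.8, 58.0, 37.4]
orientation: [0.812, 0.584, -0.002, 0.002]
contact_force: [-0.0, -1.5, 5.4]
gripper_width: 38.6
```

```bash
python3 s.py
```

```text
t 22.925 q [-0.554  0.677  0.596  2.05  -0.652  0.609  0.169] tau7 -0.431 F [-0.  -1.5  5.4] M [-0.253  0.173  0.636] p [486.8  58.   37.4] az 71.46 w 38.616809227316274
```

The nut seated and reads about 0.64 N m: a bit above the 0.5 target, well below 1. Hold briefly, release and lift.

Request:
{"method": "jog_arm", "body": {
  "commands": [
    [[0,0,0,0,0,0,0],[0,0,0,0,0,0,0.75],[0,0,0,0,0,0,0.75],[0,0,0,0,0,0,0.75],[0,0,0,0,0,0,0.75]]
  ]
}}

```text
time_s: 23.55
eef_pos: [486.6, 58.1, 37.3]
orientation: [0.812, 0.584, -0.002, 0.002]
contact_force: [-0.1, -0.0, 0.6]
gripper_width: 64.0
```

Request:
{"method": "jog_arm", "body": {
  "commands": [
    [[0,0,-0.02,0,0,0,0.75],[0,0,-0.05,0,0,0,0.75],[0,0,-0.09,0,0,0,0.75],[0,0,-0.14,0,0,0,0.75],[0,0,-0.16,0,0,0,0.75],[0,0,-0.16,0,0,0,0.75]]
  ]
}}

```text
time_s: 24.3
eef_pos: [487.8, 59.0, 198.5]
orientation: [0.812, 0.584, -0.0, 0.002]
contact_force: [-0.3, 0.0, -1.1]
gripper_width: 64.4
```

```bash
python3 s.py;  python3 - <<'E'
from h import *
c=capture('wrist');d=capture('scene')
cv2.imwrite('pics/w8.png',np.hstack([cv2.resize(c['img'],(480,360)),cv2.resize(d['img'][200:255,320:369],(320,360),interpolation=cv2.INTER_CUBIC)]))
for X in(pts(c),):
    r=np.hypot(X[...,0]-486,X[...,1]-58)
    m=(r<12)&(X[...,2]>134)&(X[...,2]<146);print(np.median(X[m],0))
    m=(r<19)&(r>16)&(X[...,2]>102)&(X[...,2]<115);print('nut',np.median(X[m],0))
E
```

```text
t 24.3 q [-0.729  0.461  0.826  1.878 -0.401  0.976 -0.049] tau7 -0.042 F [-0.3  0.  -1.1] M [-0.052  0.019 -0.013] p [487.8  59.  198.5] az 71.44 w 64.4104573233397
[486.04118316  58.30192888 139.45552067]
nut [490.63406296  67.98610144 108.37675517]
```

View pics/w8.png

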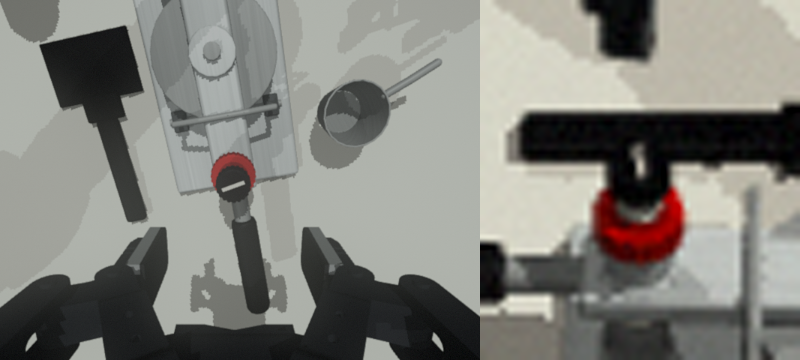

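The last view shows the nut down at the boss (its top is at 108.4 mm, against 94+14 expected) and the arm clear. By my eye estimate the index bar is within about 3° of where it was before the nut turn, and the scraper and cup appear undisturbed. Handing in.

```bash
python3 -c "
from h import *
print(workorder.close_job())"
```

```text
the job is handed in; nothing more can be done
None
```

I turned the stop bolt home, tightened the jam nut down on the boss, let go of both, lifted clear and handed the job in at about 24 s. No verdict was reported.

- **Bolt:** it met the anvil after roughly 95° of turning. The moment held at about 0.29 N m, against a free drag of about 0.1.
- **Nut:** it met the boss after roughly 178°. The final reading was 0.64 N m, above the 0.5 target but below the 1 N m stripping limit. The peak may have been higher, because readings at a stop can be up to 0.2 low.
- **Final checks:** the nut's top measured 108.4 mm, against 108 expected when seated. By eye, the bolt's index bar sat within about 3° of where it was before I turned the nut, so I can't rule out a small shift. The scraper and cup looked undisturbed in the last picture, but I did not measure any of the loose things or check the others.
- **What disagreed:** the reported tool position lay about 44 mm beyond the real fingertips. My first grip therefore shut in the air just above the head. I corrected the height from the cameras and used that for both grips.

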